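Walk the bench supply back into its bay

ROBOT

A 6-joint arm with a two-finger parallel gripper is mounted at the origin on the work surface. World frame = base frame: x ahead of the robot, y to its left, z up, the work surface at z = 0. Lengths are in mm, angles in degrees, forces in N, time in s.
With the tool pointing down it reaches from about 300 to 850 mm from the base axis. Payload 4.2 kg.
Tool frame: the origin (TCP) lies midway between the tips of the shut fingers; the grasp point (between the pads) lies env.hold_point_z behind it (env.hold_point_z is the distance from the TCP to the grasp point, in mm); z points along the fingers, y is the line along which they close (so a half turn about z gives the same grasp; the last joint's range is limited). The gripper opens to 91 mm and grips with 3 to 60 N. Pads are 32 mm wide; open, the fingers measure 118 mm over their backs; the gripper's body (76 mm by 178 mm) begins 60 mm behind the grasp point.
Start: joints at [-68.01, 18.312, 89.639, -0, 72.044, -1.146], TCP at [225.931, -528.771, 213.976] pointing down, gripper open.
Joint ranges: [-177.97, 177.97], [-48.28, 115.42], [12.27, 149.76], [-77.06, 257.06], [2.81, 150.46], [-146.56, 146.56]. Speed limits (degrees/s): [147.25, 147.25, 180, 180, 180, 180].

INTERFACE

Orientations are given as [roll, pitch, yaw] about the fixed x, y, z axes, in that order (R = Rz(yaw) Ry(pitch) Rx(roll)).
In Python, from workcell import env, viewer, spotter gives the robot as it stands.
- The arm moves only by the tool apply_moves, never from a script. Its arguments are lists of equal length, an entry for each row: "delta_pos": the shift along the world's x, y, z normalised to -1 to 1, where 1 is 120 mm, a list of three; "rot": the turn, a rotation vector about the world's x, y, z normalised to -1 to 1, where 1 is 1.5 rad, a list of three; "hand": the opening, from 0 (shut) to 1 (fully open). A call has 1 to 10 rows; each row is the pose to reach, as a shift and turn from the pose commanded when the call began; what a row does not reach only later rows make up. A row lasts 1/12 s, in which the tool goes at most 41.7 mm and 7.16 degrees, less where a joint would pass 70% of its speed; a pose out of reach is approached as far as the arm can. A call with a number of a shift or a turn outside -1 to 1 is refused whole. A call with a gripper value outside its range is refused whole. The fingers move at their own pace and stop on an object; "newtons" is the grip in N (left out, the last holds). Time passes only in rows, so rows that repeat a pose let the fingers close. It gives the time, the measured TCP pose, the force, the opening and the grip force at its end, in the units of the state.
- env.state(): the state, without advancing time (a new reading comes with each control period).
- viewer.grab_frame(name): name is "scene" or "top"; returns a dict with "pixels" (420x560x3 uint8, red, green, blue), "camera_matrix" (3x3 intrinsics, pixels), "k1" (the pictures are not rectified: a ray, as slopes to the right and down, at radius r is drawn at 1 + k1 r^2 times it, then the intrinsics apply), "R" (3x3) and "t" (3): a world point X has camera coordinates R X + t. Camera axes: x right, y down, z forward; pixel columns grow to the right and rows downward; lengths in mm; the calibration is good to about 2 mm. A picture is of the moment at which its call begins. There is no depth.
- env.job_done(): hands the job in; it is judged then, once.
Trained networks look in a picture, given as the dict that the camera call returned (one of the last four; its "shot" number tells which), for a name from the list of things; names that differ only in an ending like _2 or _b are one class to them, and where a whole thing is asked for, a point or a joint stands for the part that bears it (a point fixed in the world has none). Each returns a list of dicts, best first, with "score" (0 to 1); they miss things now and then, are a little off and sometimes report something else, mostly with a low value. They report only what shows in the picture. A call takes as long as a camera call.
- spotter.trace(picture, query): "mask" (420x560 bool, what is visible of it) and "box" ([centre column, centre row, width, height] in pixels, round what is visible of it).
- spotter.landmark_of(picture, query): "position" ([column, row] in pixels: a listed point, or the origin of a listed thing).
The state is a dict: "time_s": time; "qpos": joint angles; "qvel": joint speeds; "effort": joint torques, N m; "ee_pos": TCP position; "ee_rot": TCP orientation; "force": force on the tool from outside, world axes, zero at the start; "torque": the same for the moment, N m; "gripper_width": finger opening in mm; "gripper_force": force on a finger pad.
Only numpy, scipy, OpenCV 4.12 (cv2) and the standard library are available. Lean on these libraries where they do the work, as an engineer would, in place of code of your own. Each camera call takes 0.05 s, during which the arm holds its last target. There are 200 camera calls.

TASK

Push the bench power supply back into its empty bay under the riser, between the soldering station and the bench meter, until both of its rear corner guards stand against the wooden stop batten, standing roughly midway between its neighbours so that air can pass on both sides. It is too heavy and wide to lift, but can be walked in with pushes on its two front rubber corner guards in turn; do not push on the controls between them. Bring it up to the batten gently, keep it flat on the bench, and do not shift the instruments beside it or the other things lying on the mat.

Things in the scene. Friction and masses are not known exactly. Their poses are not given: they have to be found in the camera images.
- psu: Bench power supply, grey steel case, black rubber guards over its 4 upright corners, 160 deep x 190 wide x 95 mm high over the guards, 1.2 to 2.0 kg (varies), left half heavier. Stands flat and slides on the bench. Origin: middle of its underside; x from front panel to rear (into the bay), y to its left as the robot sees it, z up. Front guards end at x = -80 mm, rear guards at +80 mm.
- psu_push_left (a point): Middle of the flat pushing face of the supply's left (+y) front guard, at x -80, y +76, z 40 mm from the supply's origin, axes as the supply's. The face is 38 mm wide (57 to 95 mm from the supply's middle) and 95 mm high. A push there takes 6 to 18 N to slide the supply and turns it as well: a push on the left guard turns it to the right.
- psu_push_right (a point): The same on the right (-y) front guard, at x -80, y -76, z 40 mm from the supply's origin.
- psu_front: The supply's front panel with its controls (display, two knobs, two terminals, switch), fixed between the front guards, within 53 mm either side of the middle. Origin: middle of the panel, 74.5 mm in front of the supply's origin and 47.5 mm up. The panel stands 4 mm back from the guards' faces, but knobs and terminals stand up to 18 mm out beyond them. Not to be pushed.
- psu_rear_left (a point): Middle of the end face of the supply's left (+y) rear guard, 80 mm behind and 76 mm left of the supply's middle, 10 mm above the bench.
- psu_rear_right (a point): The same on the right (-y) rear guard.
- riser: Fixed riser with a narrow ledge of cream board, 545 mm wide, on two end panels, open behind the ledge. Origin: on the bench, middle of the near face of the stop batten (20 x 20 mm, fixed to the bench); x into the bay, away from the robot, y left along the batten, z up. Bay's middle line: y = 0; bay about 255 mm wide. A tray, a tin and drives stand on the ledge, up to 50 mm above it.
- shelf_edge (a point): Middle of the lower near edge of the riser's ledge (110 mm deep, 18 mm thick), 185 mm in front of the batten's near face and 170 mm above the bench. With the supply home it overhangs the front guards by 25 mm, so a tool pushing there must lean back towards the robot, tip forward.
- solder_station: Dark blue soldering station, a loose box 106 deep x 112 wide x 94 mm high, left of the bay. Origin: middle of its underside, axes as the riser's.
- bench_meter: Off-white bench meter, a loose box 106 deep x 110 wide x 101 mm high, right of the bay. Origin: middle of its underside, axes as the riser's.
- pocket_meter: Hand-held meter lying on the mat, 145 x 74 x 30 mm. Origin: middle of its underside, x along its length.
- driver: Screwdriver lying on the mat, 170 mm long. x along its length.
- flux_jar: Small amber jar with a black cap, 52 mm across, 45 mm high. Origin: middle of its underside.
- tape_roll: Roll of amber tape lying flat, 76 mm across, 18 mm high. Origin: middle of its underside.
- esd_brush: Small brush lying on the mat, 150 mm long. x along its length.
- heat_pipe: Laptop cooler of copper and aluminium lying on the mat, 76 x 70 x 12 mm. Origin: middle of its underside.

How it is judged (in metres and radians):
At the end, for the whole second after the job is handed in: Both rear guards of the supply stand within 2.5 mm of the batten's near face, its middle lies within 20 mm of the bay's middle line, it stands flat and at rest (x of each of psu_rear_left, psu_rear_right in the frame of riser above -0.0025 m and y of psu in the frame of riser between -0.02 and 0.02 m and angle between psu's own z axis and vertical below 0.03 rad and linear speed of psu below 0.005 m/s); the robot touches nothing.
It fails at once if the supply strikes or presses the batten or riser with more than 70 N (contact force between psu and riser above 70 N).
It fails at once if the controls of the supply are pushed with more than 2 N (contact force between any of the fingers, the arm and psu_front above 2 N).
It fails at once if the supply is tipped by more than 6 degrees (angle between psu's own z axis and vertical above 0.105 rad).
It fails at once if the soldering station or the bench meter is shifted by more than 8 mm (distance of any of solder_station, bench_meter from where it was at the start of the episode above 0.008 m).
It fails at once if something lying on the mat is shifted by more than 15 mm (distance of any of pocket_meter, driver, flux_jar, tape_roll, esd_brush, heat_pipe from where it was at the start of the episode above 0.015 m).
It also fails if it takes over 72 s, if anything falls off the work surface, if the arm or the gripper's body presses on something with over 40 N, if the wrist force passes 120 N, or if a joint passes its speed limit or range.

## Working session

There is one attempt and no reset: what is moved stays moved. The work goes in short steps, Python scripts to look and compute and a tool call to move; the robot and the scene stay as the last step left them, time stands still between calls to the robot, and variables do not carry over. Pictures are saved under pics/ and viewed, at most 10 in all, crops included, and the job is handed in when it is done.

Besides the shell and the picture viewer there is one more tool, called after "Call:" as a command line: name --argument value ..., lists and objects as JSON in quotes. apply_moves: Moves the arm, as the interface text tells. Its arguments: {"type":"object","properties":{"delta_pos":{"type":"array"},"rot":{"type":"array"},"hand":{"type":"array"},"newtons":{"type":"number"}},"required":["delta_pos","rot","hand"]}

```bash
mkdir -p pics; cat > h.py <<'E'
import numpy as np, cv2
from workcell import env, viewer, spotter
def ray(p,px):
    K=np.array(p["camera_matrix"]);k1=p["k1"];R=np.array(p["R"]);t=np.array(p["t"]).ravel()
    d=np.array([(px[0]-K[0,2])/K[0,0],(px[1]-K[1,2])/K[1,1]]);s=d.copy()
    for _ in range(20): s=d/(1+k1*(s@s))
    return -R.T@t, R.T@np.array([s[0],s[1],1.])
def onz(p,px,z):
    o,v=ray(p,px);return o+v*(z-o[2])/v[2]
def proj(p,X):
    K=np.array(p["camera_matrix"]);R=np.array(p["R"]);t=np.array(p["t"]).ravel()
    c=(R@np.atleast_2d(X).T).T+t;s=c[:,:2]/c[:,2:];s=s*(1+p["k1"]*(s**2).sum(1,keepdims=True))
    return s*[K[0,0],K[1,1]]+[K[0,2],K[1,2]]
def tri(ps,pxs):
    A=0;b=0
    for p,x in zip(ps,pxs):
        o,v=ray(p,x);v/=np.linalg.norm(v);M=np.eye(3)-np.outer(v,v);A=A+M;b=b+M@o
    return np.linalg.solve(A,b)
def save(p,n): cv2.imwrite("pics/"+n,p["pixels"][:,:,::-1])
E
python3 - <<'E'
from h import *
np.set_printoptions(precision=1,suppress=True)
P={n:viewer.grab_frame(n) for n in("scene","top")}
for n,p in P.items():
    save(p,n+"0.png"); print(n,"cam at",-np.array(p["R"]).T@np.array(p["t"]).ravel())
Z=dict(psu_push_left=40,psu_push_right=40,psu_front=47.5,psu_rear_left=10,psu_rear_right=10,shelf_edge=170)
for q in "psu psu_push_left psu_push_right psu_front psu_rear_left psu_rear_right riser shelf_edge solder_station bench_meter pocket_meter driver flux_jar tape_roll esd_brush heat_pipe".split():
    for n,p in P.items():
        r=spotter.landmark_of(p,q)
        for d in r[:1]: print(q,n,round(d["score"],2),np.array(d["position"]),onz(p,d["position"],Z.get(q,0)))
print(env.state(),env.hold_point_z)
E
```

```text
scene cam at [ 730.9  240.3 1029.3]
top cam at [ 377.4    8.6 1319.9]
psu scene 0.89 [281.7 238.9] [574.3  14.2   0. ]
psu top 0.64 [268.9 206.1] [578.6  12.2   0. ]
psu_push_left scene 0.78 [325.9 231.3] [481.   67.4  40. ]
psu_push_left top 0.76 [244.9 239.9] [485.8  75.   40. ]
psu_push_right top 0.87 [305.5 222.9] [527.2 -81.7  40. ]
psu_front scene 0.45 [301.3 212.7] [504.9  -3.2  47.5]
psu_front top 0.66 [274.7 230.5] [508.   -1.8  47.5]
psu_rear_right scene 0.74 [229.6 167.4] [ 580.2 -220.9   10. ]
psu_rear_right top 0.69 [167.1 295.8] [347.4 278.2  10. ]
riser scene 0.82 [210.5 299.9] [801.   43.7   0. ]
riser top 0.91 [252. 125.] [803.4  54.9  -0. ]
shelf_edge scene 0.79 [265.9 227.6] [614.   12.5 170. ]
shelf_edge top 0.94 [269.  180.6] [613.2  10.6 170. ]
solder_station scene 0.61 [285.3 335.5] [698.8 212.6   0. ]
solder_station top 0.41 [267.3 179.3] [651.7  15.4   0. ]
bench_meter scene 0.87 [181.1 229. ] [ 770.6 -149.8    0. ]
pocket_meter scene 0.79 [353.3 295.5] [510.7 227.8   0. ]
pocket_meter top 0.69 [188.6 229.9] [518.3 225.8   0. ]
driver scene 0.76 [225.7 165.2]
[... 163 characters left out ...]
[646.9 331.8   0. ]
tape_roll top 0.77 [383.5 163.9] [ 689.2 -300.     0. ]
esd_brush scene 0.81 [260.1 111.7] [ 418.9 -321.8    0. ]
esd_brush top 0.8 [397.5 268.8] [ 406.4 -323.5    0. ]
heat_pipe scene 0.7 [415.1 273.5] [352.6 270.8   0. ]
heat_pipe top 0.92 [168.5 296.1] [346.3 276.6   0. ]
{'time_s': 1.7, 'qpos': array([-68. ,  18.3,  89.6,   0. ,  72. ,  -1.1]), 'qvel': array([-0.1,  0.1,  0.1,  0.1,  0. , -0.1]), 'effort': array([  0. , -41.2, -23.2,   0.1,   0. ,  -0. ]), 'ee_pos': array([ 225.9, -528.7,  214. ]), 'ee_rot': array([180. ,  -0. ,  23.1]), 'force': array([ 0.5, -0. ,  1.1]), 'torque': array([-0., -0.,  0.]), 'gripper_force': 0.0, 'gripper_width': 90.83429269534331} 18.8
```

View pics/scene0.png

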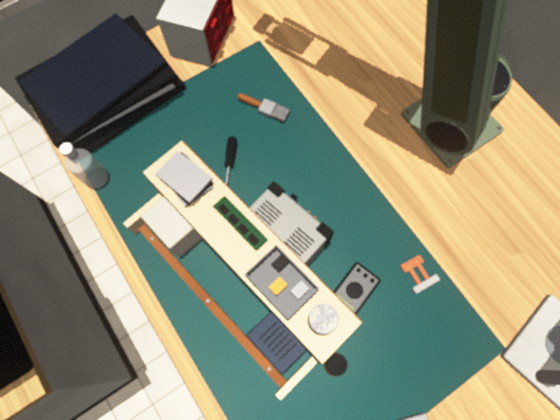

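View pics/top0.png

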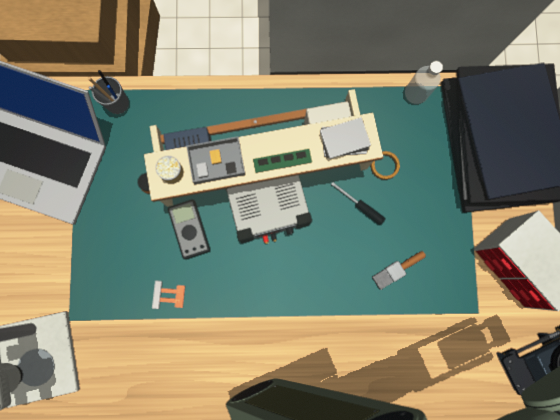

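The overview shows the supply in front of the ledge at about (270,210) in the top view, turned a few degrees. Near it are the pocket meter on the left and the screwdriver on the right. Next I'll refine the riser and supply poses.

```bash
cat > fit.py <<'E'
from h import *
np.set_printoptions(precision=1,suppress=True)
import sys
P={n:viewer.grab_frame(n) for n in("scene","top")}
from scipy.optimize import least_squares
def look(q,n):
    r=spotter.landmark_of(P[n],q); return [(round(d["score"],2),np.round(d["position"],1).tolist()) for d in r[:2]]
for q in("psu_push_left","psu_push_right","psu_rear_left","psu_rear_right"):print(q,look(q,"scene"),look(q,"top"))
E
cat > hsv.py <<'E'
from fit import *
for n in P:
    im=P[n]["pixels"];hsv=cv2.cvtColor(im,cv2.COLOR_RGB2HSV)
    m=(hsv[...,0]<13)&(hsv[...,1]>140)&(hsv[...,2]>60)
    m=m.astype(np.uint8)
    k,l,s,c=cv2.connectedComponentsWithStats(m)
    for i in range(1,k):
        if s[i,4]>80: print(n,"brown",s[i],c[i])
    big=cv2.resize(im[90:260,130:400] if n=="top" else im[130:380,120:370],None,fx=2.9 if n=="top" else 2.4,fy=2.9 if n=="top" else 2.4,interpolation=cv2.INTER_CUBIC)
    cv2.imwrite(f"pics/crop_{n}.png",big[:,:,::-1])
    for q in("psu","riser"):
        for d in spotter.trace(P[n],q)[:1]:
            np.save(f"m_{q}_{n}.npy",d["mask"]);print(q,n,d["score"],d["box"])
E
python3 hsv.py
```

```text
psu_push_left [(0.67, [327.0, 231.3])] [(0.77, [244.1, 241.7])]
psu_push_right [(0.39, [264.9, 224.7])] [(0.89, [303.1, 226.7])]
psu_rear_left [(0.21, [280.9, 336.3])] []
psu_rear_right [] []
scene brown [204   0  30  63 744] [218.6  26.6]
scene brown [401 256  27  27 254] [414.4 267.4]
scene brown [183 275  24  22 112] [195.2 286.3]
scene brown [229 321  42  45 169] [243.7 338.7]
psu scene 0.9 [292.9, 221.6, 83.4, 82.3]
riser scene 0.63 [244.5, 270.2, 243.4, 256.6]
top brown [160 286  24  21 216] [175.1 295.7]
psu top 0.83 [271.0, 207.4, 82.6, 67.2]
riser top 0.98 [262.7, 150.8, 244.2, 119.7]
```

View pics/crop_top.png

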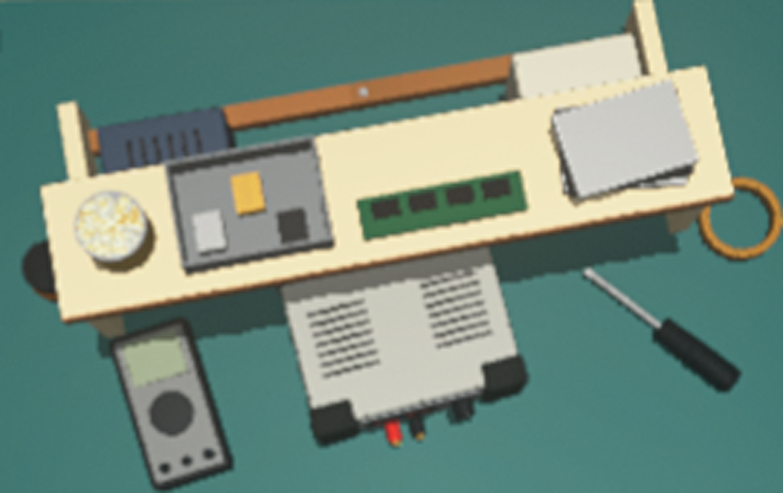

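View pics/crop_scene.png

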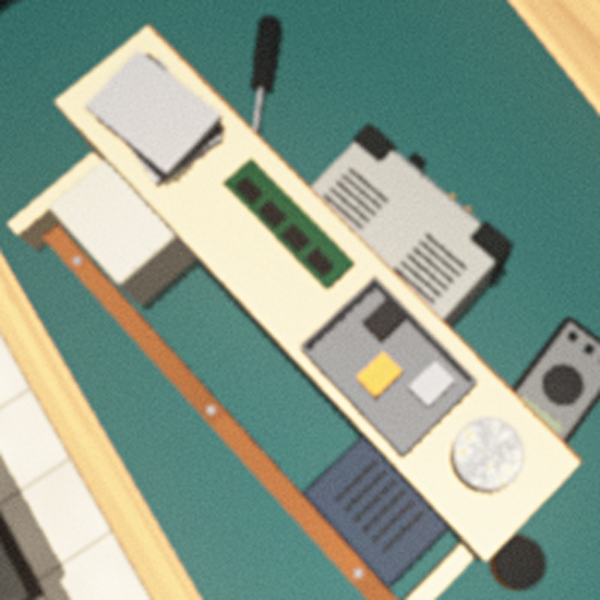

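```bash
cat > pose.py <<'E'
from fit import *
def fitpose(obs,x0):
    def X(v,L):
        a=v[2];return np.array([[v[0]+np.cos(a)*l[0]-np.sin(a)*l[1],v[1]+np.sin(a)*l[0]+np.cos(a)*l[1],l[2]] for l in L])
    def f(v): return np.concatenate([(proj(P[n],X(v,[l]))[0]-px)*w for n,l,px,w in obs])
    s=least_squares(f,x0,loss="soft_l1",x_scale=[10,10,.1]);return s.x,f(s.x).reshape(-1,2)
E
python3 - <<'E'
from pose import *
T=lambda u,v:np.array([u/2.9+130,v/2.9+90]); S=lambda u,v:np.array([u/2.4+120,v/2.4+130])
L={"fl":(-185,272.5,188),"fr":(-185,-272.5,188),"rr":(-75,-272.5,188),"rl":(-75,272.5,188),"b":(10,0,20)}
o=[("top",L[k],T(*p),1) for k,p in dict(fl=(63,318),fr=(731,196),rr=(706,68),rl=(41,186),b=(363,91)).items()]
o+=[("scene",L[k],S(*p),1) for k,p in dict(fr=(150,27),fl=(580,461),rl=(484,561),rr=(55,101),b=(210,410)).items()]
v,e=fitpose(o,[800,50,.2]);print("riser",v,np.degrees(v[2]));print(e.T)
p=[("top",(-80,95,95),T(317,428),1),("top",(-80,-95,95),T(524,381),1),("scene",(-80,95,95),S(511,245),1),("scene",(-80,-95,95),S(371,125),1),
 ("top",(-80,76,40),np.array([244.5,241]),.5),("top",(-80,-76,40),np.array([304.3,225]),.5)]
w,e=fitpose(p,[576,13,.25]);print("psu",w,np.degrees(w[2]));print(e.T)
c,s=np.cos(v[2]),np.sin(v[2]);d=w[:2]-v[:2];print("psu in riser",c*d[0]+s*d[1],-s*d[0]+c*d[1],np.degrees(w[2]-v[2]))
np.save("riser.npy",v);np.save("psu.npy",w)
E
```

```text
psu_push_left [(0.67, [328.2, 229.6]), (0.6, [279.4, 238.9])] [(0.92, [248.4, 239.3])]
psu_push_right [] [(0.79, [304.1, 225.9])]
psu_rear_left [(0.7, [279.4, 237.8])] []
psu_rear_right [] []
riser [796.4  43.4   0.2] 9.627326907302638
[[-0.8  1.2 -0.1 -0.5  0.2 -0.7  0.3  0.4 -0.3  0. ]
 [ 0.3  0.1 -0.6 -0.3  0.2 -1.   0.5  0.3 -0.4 -0.2]]
psu [582.5  15.6   0.2] 12.404488367560344
[[-2.2  1.4  0.5 -1.2  0.7 -0.5]
 [ 1.3 -0.2  1.6 -1.3 -1.   0.2]]
psu in riser -215.48136241741418 8.362872448426476 2.7771614602577044
```

```bash
python3 - <<'E'
from scipy.spatial.transform import Rotation as R
a=R.from_euler("xyz",[180,0,23.1],degrees=True)
for l in(35,38):
    b=R.from_euler("xyz",[180,-l,10],degrees=True);print(l,(b*a.inv()).as_rotvec()/1.5,b.as_matrix().round(2).tolist())
E
```

```text
35 [ 0.11625077 -0.39120207 -0.14764768] [[0.81, 0.17, 0.56], [0.14, -0.98, 0.1], [0.57, 0.0, -0.82]]
38 [ 0.12621386 -0.42472944 -0.14678723] [[0.78, 0.17, 0.61], [0.14, -0.98, 0.11], [0.62, 0.0, -0.79]]
```

Call:
apply_moves --delta_pos '[[0,1,0.2],[0,1,0.2],[0,1,0.2],[0,1,0.2]]' --rot '[[0,0,0],[0,0,0],[0,0,0],[0,0,0]]' --hand '[0,0,0,0]'

```text
time_s: 3.23
ee_pos: [225.4, -403.2, 239.4]
ee_rot: [-179.9, -0.1, 23.2]
force: [-0.7, -0.0, 0.1]
gripper_width: 67.8
gripper_force: 0.0
```

Call:
apply_moves --delta_pos '[[0.9,1,0],[0.9,1,0],[0.9,1,0],[0.9,1,0],[0.9,1,0]]' --rot '[[0,0,0],[0,0,0],[0,0,0],[0,0,0],[0,0,0]]' --hand '[0,0,0,0,0]'

```text
time_s: 3.65
ee_pos: [337.4, -285.0, 238.2]
ee_rot: [-180.0, -0.2, 23.5]
force: [-1.0, -0.6, -0.3]
gripper_width: 34.0
gripper_force: 0.0
```

Call:
apply_moves --delta_pos '[[0.5,1,0],[0.5,1,0],[0.5,1,0],[0.5,1,0]]' --rot '[[0,0,0],[0,0,0],[0,0,0],[0,0,0]]' --hand '[0,0,0,0]'

```text
time_s: 3.98
ee_pos: [395.7, -165.3, 238.1]
ee_rot: [-179.9, -0.1, 23.4]
force: [-0.8, 0.2, 0.3]
gripper_width: 7.4
gripper_force: 0.0
```

Call:
apply_moves --delta_pos '[[0.2,1,0],[0.2,1,0],[0.2,1,0],[0.2,1,0],[0.2,1,0],[0.2,1,0],[0.2,1,0],[0.2,1,0]]' --rot '[[0.12,-0.39,-0.15],[0.12,-0.39,-0.15],[0.12,-0.39,-0.15],[0.12,-0.39,-0.15],[0.12,-0.39,-0.15],[0.12,-0.39,-0.15],[0.12,-0.39,-0.15],[0.12,-0.39,-0.15]]' --hand '[0,0,0,0,0,0,0,0]'

```text
time_s: 4.65
ee_pos: [418.0, -49.8, 238.4]
ee_rot: [-179.7, -35.0, 9.7]
force: [-0.9, -0.5, 1.1]
gripper_width: 0.4
gripper_force: 0.0
```

Call:
apply_moves --delta_pos '[[0.1,0.94,0],[0.1,0.94,0],[0.1,0.94,0],[0.1,0.94,0],[0.1,0.94,-0.9],[0.1,0.94,-0.9],[0.1,0.94,-0.9],[0.1,0.94,-0.9]]' --rot '[[0,0,0],[0,0,0],[0,0,0],[0,0,0],[0,0,0],[0,0,0],[0,0,0],[0,0,0]]' --hand '[0,0,0,0,0,0,0,0]'

```text
time_s: 5.32
ee_pos: [427.7, 64.5, 125.1]
ee_rot: [-179.5, -34.4, 9.7]
force: [0.2, -0.0, 0.2]
gripper_width: 0.2
gripper_force: 0.0
```

Call:
apply_moves --delta_pos '[[0,0,-0.4],[0,0,-0.77],[0,0,-0.77],[0,0,-0.77],[0,0,-0.77]]' --rot '[[0,0,0],[0,0,0],[0,0,0],[0,0,0],[0,0,0]]' --hand '[0,0,0,0,0]'

```text
time_s: 5.73
ee_pos: [435.1, 86.6, 113.2]
ee_rot: [-176.2, -36.1, 9.7]
force: [-0.4, 0.1, -0.0]
gripper_width: 0.2
gripper_force: 0.0
```

```bash
python3 - <<'E'
from h import *
p=viewer.grab_frame("top");b=cv2.resize(p["pixels"][140:300,180:400],None,fx=3.5,fy=3.5,interpolation=cv2.INTER_CUBIC);cv2.imwrite("pics/c2.png",b[:,:,::-1]);s=env.state();print(s["ee_pos"],s["qpos"])
E
```

```text
[434.58544181  86.84354893 112.36898127] [  4.58963872   1.53892507 141.57943178  79.77667911   7.00571067
   6.14971485]
```

View pics/c2.png

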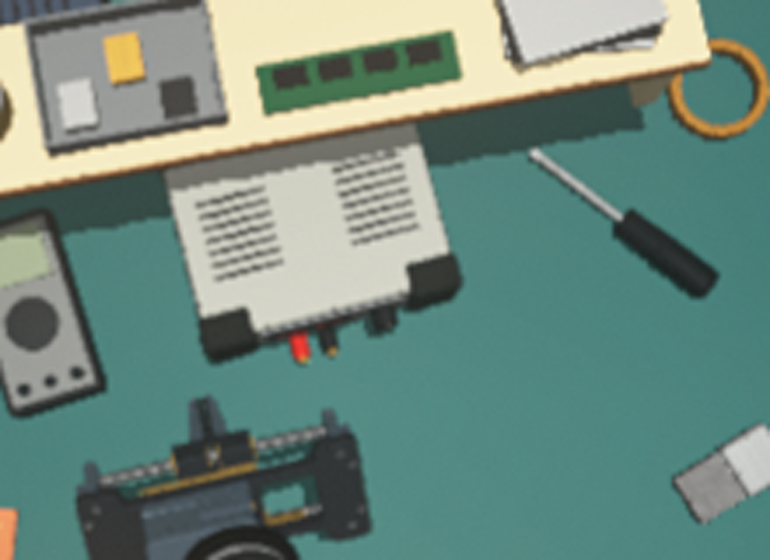

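The picture shows the gripper in front of the left guard (crop ~(210,400)), clear of everything. The arm stalled near its wrist singularity because the lean is too large this close in. I'll back up and work out the kinematics.

Call:
apply_moves --delta_pos '[[0,0,0.6],[0,0,0.6],[0,0,0.6],[0,0,0.6],[0,0,0.6]]' --rot '[[0,0,0],[0,0,0],[0,0,0],[0,0,0],[0,0,0]]' --hand '[0,0,0,0,0]'

```text
time_s: 6.2
ee_pos: [434.1, 91.2, 177.3]
ee_rot: [-175.5, -36.1, 9.9]
force: [0.3, 0.8, 0.4]
gripper_width: 0.3
gripper_force: 0.0
```

```bash
python3 - <<'E'
from h import *
s=env.state();print({k:np.round(s[k],2).tolist() for k in("ee_pos","ee_rot","qpos")})
E
ls -la; python3 -c "from workcell import env;print([a for a in dir(env) if a[0]!='_'])"
```

```text
{'ee_pos': [434.12, 91.17, 177.34], 'ee_rot': [-175.48, -36.09, 9.88], 'qpos': [4.62, -6.1, 134.92, 26.46, 17.27, 60.3]}
total 964
drwxr-xr-x  3 agent agent   4096 Dec  2 13:26 .
drwxr-xr-x 23 root  root    4096 Dec  2 13:23 ..
-rw-r--r--  1 agent agent    412 Dec  2 13:25 fit.py
-rw-r--r--  1 agent agent    862 Dec  2 13:23 h.py
-rw-r--r--  1 agent agent    664 Dec  2 13:25 hsv.py
-rw-r--r--  1 agent agent 235328 Dec  2 13:25 m_psu_scene.npy
-rw-r--r--  1 agent agent 235328 Dec  2 13:25 m_psu_top.npy
-rw-r--r--  1 agent agent 235328 Dec  2 13:25 m_riser_scene.npy
-rw-r--r--  1 agent agent 235328 Dec  2 13:25 m_riser_top.npy
drwxr-xr-x  2 agent agent   4096 Dec  2 13:27 pics
-rw-r--r--  1 agent agent    358 Dec  2 13:26 pose.py
-rw-r--r--  1 agent agent    152 Dec  2 13:26 psu.npy
-rw-r--r--  1 agent agent    152 Dec  2 13:26 riser.npy
['Unreachable', 'hold_point_z', 'job_done', 'state']
```

```bash
cat > kin.py <<'E'
import numpy as np
from scipy.spatial.transform import Rotation as R
from scipy.optimize import least_squares
D=[([-68.01,18.312,89.639,0,72.044,-1.146],[225.931,-528.771,213.976]),
([4.58963872,1.53892507,141.57943178,79.77667911,7.00571067,6.14971485],[434.58544181,86.84354893,112.36898127]),
([4.62,-6.1,134.92,26.46,17.27,60.3],[434.12,91.17,177.34])]
r=lambda a,t:R.from_euler(a,t,degrees=True)
def fk(q,g):
    d1,a1,a2,a3,d4,d6=g
    A=r("z",q[0]);B=A*r("y",q[1]);C=B*r("y",q[2]);E=C*r("z",q[3])*r("y",q[4])*r("z",q[5]+90)
    return np.array([0,0,d1])+A.apply([a1,0,0])+B.apply([0,0,a2])+C.apply([a3,0,d4])+E.apply([0,0,d6]),E
def err(g): return np.concatenate([fk(q,g)[0]-p for q,p in D]+[0.03*(np.array(g)-[350,0,400,0,400,280])])
s=least_squares(err,[350,0,400,0,400,280]);G=s.x
lo=np.array([-177.97,-48.28,12.27,-77.06,2.81,-146.56]);hi=np.array([177.97,115.42,149.76,257.06,150.46,146.56])
def ik(p,rpy,seeds):
    T=r("xyz",rpy);best=None
    for q0 in seeds:
        f=lambda q:np.concatenate([(fk(q,G)[0]-p)/10,(fk(q,G)[1]*T.inv()).as_rotvec()*20])
        z=least_squares(f,np.clip(q0,lo+.1,hi-.1),bounds=(lo,hi))
        if best is None or z.cost<best.cost: best=z
    return best
E
python3 - <<'E'
from kin import *
np.set_printoptions(precision=1,suppress=True)
print(G,err(G)[:9]); print([fk(q,G)[1].as_euler("xyz",degrees=True) for q,_ in D])
for x in(435,470,520,570,625):
  for y in (65,-85):
    for lean in(0,15,25,30,35,45):
      a=np.degrees(np.arctan2(y,x))
      out=[]
      for seed in([a,10,120,0,30,0],[a,0,140,170,30,-140],[a,0,140,170,30,140]):
        z=ik(np.array([x,y+(x-435)*.17,35]),[180,-lean,10],[seed]);out.append((round(z.cost,2),z.x.round(0).tolist()))
      out.sort(key=lambda o:o[0]);print(x,y,lean,[o for o in out if o[0]<.02][:2] or out[0])
E
```

```text
[187.3 -58.7 650.8  43.8 464.7 407.8] [-10.8  -3.8  -1.5  -1.4  -3.   -1.5   2.3  -1.8   3.1]
[array([180. ,   0. ,  23.1]), array([-176.1,  -36. ,    9.7]), array([-175.5,  -36.1,    9.9])]
435 65 0 [(np.float64(0.0), [8.0, 18.0, 117.0, -0.0, 44.0, 88.0])]
435 65 15 [(np.float64(0.0), [8.0, 13.0, 129.0, 1.0, 23.0, 87.0]), (np.float64(0.0), [8.0, 13.0, 129.0, 1.0, 23.0, 87.0])]
435 65 25 [(np.float64(0.0), [8.0, 11.0, 138.0, 10.0, 6.0, 78.0]), (np.float64(0.0), [8.0, 11.0, 138.0, 10.0, 6.0, 78.0])]
435 65 30 [(np.float64(0.0), [7.0, 12.0, 142.0, 160.0, 4.0, -73.0]), (np.float64(0.0), [7.0, 12.0, 142.0, 160.0, 4.0, -73.0])]
435 65 35 [(np.float64(0.0), [7.0, 13.0, 147.0, 173.0, 15.0, -86.0]), (np.float64(0.0), [7.0, 13.0, 147.0, 173.0, 15.0, -86.0])]
435 65 45 (np.float64(2.44), [6.0, 15.0, 150.0, 172.0, 24.0, -86.0])
435 -85 0 [(np.float64(0.0), [-11.0, 19.0, 117.0, -0.0, 45.0, 69.0]), (np.float64(0.0), [-11.0, 19.0, 117.0, -0.0, 45.0, 69.0])]
435 -85 15 [(np.float64(0.0), [-17.0, 13.0, 128.0, 16.0, 26.0, 49.0]), (np.float64(0.0), [-17.0, 13.0, 128.0, 16.0, 26.0, 49.0])]
435 -85 25 [
[... 5087 characters left out ...]
t64(0.0), [-5.0, 31.0, 95.0, -0.0, 55.0, 75.0])]
625 -85 15 [(np.float64(0.0), [-8.0, 25.0, 108.0, 8.0, 33.0, 66.0]), (np.float64(0.0), [-8.0, 25.0, 108.0, 8.0, 33.0, 66.0])]
625 -85 25 [(np.float64(0.0), [-10.0, 23.0, 117.0, 27.0, 19.0, 46.0]), (np.float64(0.0), [-10.0, 23.0, 117.0, 27.0, 19.0, 46.0])]
625 -85 30 [(np.float64(0.0), [-12.0, 23.0, 121.0, 53.0, 13.0, 19.0]), (np.float64(0.0), [-12.0, 23.0, 121.0, 53.0, 13.0, 19.0])]
625 -85 35 [(np.float64(0.0), [-13.0, 23.0, 125.0, 93.0, 13.0, -23.0]), (np.float64(0.0), [-13.0, 23.0, 125.0, 93.0, 13.0, -23.0])]
625 -85 45 [(np.float64(0.0), [-17.0, 26.0, 133.0, 136.0, 27.0, -69.0]), (np.float64(0.0), [-17.0, 26.0, 133.0, 136.0, 27.0, -69.0])]
```

Call:
apply_moves --delta_pos '[[0,0,0],[0,0,0],[0,0,0],[0,0,0],[0,0,0]]' --rot '[[-0.03,0.17,0],[-0.03,0.17,0],[-0.03,0.17,0],[-0.03,0.17,0],[-0.03,0.17,0]]' --hand '[0,0,0,0,0]'

```text
time_s: 6.62
ee_pos: [433.8, 91.3, 176.0]
ee_rot: [-175.5, -21.3, 9.9]
force: [-0.5, 0.2, -0.5]
gripper_width: 0.7
gripper_force: 0.0
```

Call:
apply_moves --delta_pos '[[-0.02,-0.23,0],[-0.02,-0.23,-0.3],[-0.02,-0.23,-0.6],[-0.02,-0.23,-0.8],[-0.02,-0.23,-0.8],[-0.02,-0.23,-0.8]]' --rot '[[-0.05,-0.01,-0.02],[-0.05,-0.01,-0.02],[-0.05,-0.01,-0.02],[-0.05,-0.01,-0.02],[-0.05,-0.01,-0.02],[-0.05,-0.01,-0.02]]' --hand '[0,0,0,0,0,0]'

```text
time_s: 7.12
ee_pos: [428.7, 64.1, 78.0]
ee_rot: [180.0, -21.1, 9.8]
force: [0.5, 0.2, 0.6]
gripper_width: 0.7
gripper_force: 0.0
```

Call:
apply_moves --delta_pos '[[0,0,-0.2],[0,0,-0.42],[0,0,-0.42],[0,0,-0.42]]' --rot '[[0,0,0],[0,0,0],[0,0,0],[0,0,0]]' --hand '[0,0,0,0]'

```text
time_s: 7.45
ee_pos: [430.4, 64.7, 29.1]
ee_rot: [180.0, -21.3, 9.9]
force: [-0.5, -0.1, 1.7]
gripper_width: 0.5
gripper_force: 0.0
```

Call:
apply_moves --delta_pos '[[0.1,0.04,0],[0.2,0.06,0],[0.28,0.075,0],[0.31,0.08,0],[0.34,0.085,0],[0.37,0.09,0],[0.4,0.095,0],[0.43,0.1,0],[0.46,0.106,0]]' --rot '[[0,0,0],[0,0,0],[0,0,0],[0,0,0],[0,0,0],[0,0,0],[0,0,0],[0,0,0],[0,0,0]]' --hand '[0,0,0,0,0,0,0,0,0]'

```text
time_s: 8.2
ee_pos: [479.2, 77.2, 27.3]
ee_rot: [-179.9, -20.6, 9.9]
force: [-13.5, 1.4, 7.1]
gripper_width: 0.3
gripper_force: 6.3
```

```bash
cat > st.py <<'E'
from h import *
v=np.load("riser.npy");c,s=np.cos(v[2]),np.sin(v[2]);Rm=np.array([[c,s],[-s,c]])
def uv(X): return Rm@(np.array(X)[:2]-v[:2])
if __name__=="__main__":
    p=viewer.grab_frame("top");S=env.state()
    print("tcp uv",uv(S["ee_pos"]).round(1),"z",S["ee_pos"][2].round(1),"F uv",(Rm@S["force"][:2]).round(1),"rpy",S["ee_rot"].round(1),"t",S["time_s"],"q4,5",S["qpos"][3:5].round(0))
    r={}
    for q in("psu_push_left","psu_push_right"):
        for d in spotter.landmark_of(p,q)[:1]:
            r[q]=uv(onz(p,d["position"],40));print(q,round(d["score"],2),r[q].round(1))
    if len(r)==2:
        a,b=r.values();w=a-b;print("yaw rel",np.degrees(np.arctan2(-w[0],w[1])).round(1),"mid",((a+b)/2).round(1))
    m=spotter.trace(p,"psu")[0]["mask"];np.save("m.npy",m);save(p,"last.png")
    q=cv2.minAreaRect(np.argwhere(m)[:,::-1].astype(np.float32));print(np.round(q[0],1),np.round(q[1],1),round(q[2],1))
E
python3 st.py
```

```text
tcp uv [-305.6   86.3] z 27.6 F uv [-6.6  3.9] rpy [-180.   -20.8    9.9] t 8.25 q4,5 [ 5. 11.]
psu_push_left 0.74 [-284.7   80.2]
[270.5 207.4] [54.5 76.2] 80.1
```

Call:
apply_moves --delta_pos '[[0.03,0.005,0],[0.06,0.01,0],[0.09,0.015,0],[0.12,0.02,0],[0.12,0.02,0]]' --rot '[[0,0,0],[0,0,0],[0,0,0],[0,0,0],[0,0,0]]' --hand '[0,0,0,0,0]'

```text
time_s: 8.82
ee_pos: [495.4, 79.7, 27.6]
ee_rot: [-180.0, -20.8, 9.9]
force: [-7.9, 1.3, -1.4]
gripper_width: 0.5
gripper_force: 3.2
```

```bash
python3 st.py
```

```text
tcp uv [-290.7   86.1] z 27.5 F uv [-6.3  4. ] rpy [-180.   -20.8    9.9] t 8.8667 q4,5 [ 5. 12.]
psu_push_left 0.88 [-272.7   82.2]
psu_push_right 0.77 [-284.8  -72.9]
yaw rel -4.4 mid [-278.8    4.7]
[270.4 206. ] [50.7 76.3] 79.0
```

Call:
apply_moves --delta_pos '[[-0.4,-0.06,0],[-0.4,-0.06,0],[-0.4,-0.06,0]]' --rot '[[0,0,0],[0,0,0],[0,0,0]]' --hand '[0,0,0]'

```text
time_s: 9.27
ee_pos: [448.5, 72.2, 28.6]
ee_rot: [180.0, -21.1, 9.9]
force: [1.1, 0.7, 0.1]
gripper_width: 0.6
gripper_force: 0.0
```

```bash
python3 st.py
```

```text
tcp uv [-335.1   86.3] z 29.5 F uv [ 1.8 -0.2] rpy [180.  -21.4   9.9] t 9.3167 q4,5 [7. 9.]
psu_push_left 0.94 [-274.3   80.9]
psu_push_right 0.93 [-274.6  -69.3]
yaw rel -0.1 mid [-274.5    5.8]Traceback (most recent call last):
  File "st.py", line 13, in <module>
    m=spotter.trace(p,"psu")[0]["mask"];np.save("m.npy",m);save(p,"last.png")
      ~~~~~~~~~~~~~~~~~~~~~~^^^
IndexError: list index out of range
```

Call:
apply_moves --delta_pos '[[-0.1,-0.02,0],[0.01,-0.67,0],[0.01,-0.67,0],[0.01,-0.67,0]]' --rot '[[0,0,0],[0,0,0],[0,0,0],[0,0,0]]' --hand '[0,0,0,0]'

```text
time_s: 9.8
ee_pos: [452.4, 3.5, 28.5]
ee_rot: [179.9, -21.2, 10.0]
force: [0.4, 0.8, -0.5]
gripper_width: 0.8
gripper_force: 0.0
```

Call:
apply_moves --delta_pos '[[0.11,-0.66,0],[0.11,-0.66,0],[0.11,-0.66,0],[0.11,-0.66,0]]' --rot '[[0,0,0],[0,0,0],[0,0,0],[0,0,0]]' --hand '[0,0,0,0]'

```text
time_s: 10.13
ee_pos: [466.0, -78.8, 28.5]
ee_rot: [179.9, -21.2, 9.6]
force: [-0.3, 0.9, -0.2]
gripper_width: 0.8
gripper_force: 0.0
```

```bash
sed -i 's/^    m=spotter.*$//; s/^    q=cv2.*$//' st.py; python3 st.py; python3 st.py
```

```text
tcp uv [-347.  -63.] z 28.1 F uv [-0.4  0.8] rpy [179.9 -21.1   9.7] t 10.1833 q4,5 [37. 16.]
psu_push_left 0.94 [-277.6   84.7]
psu_push_right 0.83 [-282.3  -67.8]
yaw rel -1.8 mid [-279.9    8.4]
tcp uv [-347.8  -60.1] z 27.8 F uv [-0.1  0.9] rpy [180.  -21.1  10. ] t 10.3333 q4,5 [37. 16.]
psu_push_left 0.87 [-274.5   81.5]
psu_push_right 0.96 [-283.8  -57.8]
yaw rel -3.9 mid [-279.2   11.9]
```

Call:
apply_moves --delta_pos '[[0.02,-0.1,0],[0.22,-0.065,0],[0.35,-0.04,0],[0.37,-0.037,0],[0.39,-0.033,0],[0.41,-0.03,0]]' --rot '[[0,0,0],[0,0,0],[0,0,0],[0,0,0],[0,0,0],[0,0,0]]' --hand '[0,0,0,0,0,0]'

```text
time_s: 10.93
ee_pos: [512.0, -77.9, 27.5]
ee_rot: [-180.0, -21.0, 9.9]
force: [-0.9, 0.1, 0.4]
gripper_width: 0.4
gripper_force: 0.0
```

```bash
python3 st.py
```

```text
tcp uv [-300.2  -72.4] z 27.7 F uv [ 0.8 -0.2] rpy [180.  -21.1   9.9] t 10.9833 q4,5 [31. 17.]
psu_push_left 0.65 [-267.9   91. ]
psu_push_right 0.79 [-281.4  -61.7]
yaw rel -5.0 mid [-274.7   14.7]
```

Call:
apply_moves --delta_pos '[[0.02,0.003,0],[0.04,0.006,0],[0.06,0.009,0],[0.08,0.012,0]]' --rot '[[0,0,0],[0,0,0],[0,0,0],[0,0,0]]' --hand '[0,0,0,0]'

```text
time_s: 11.42
ee_pos: [519.9, -77.5, 27.2]
ee_rot: [-180.0, -20.9, 9.9]
force: [-12.5, -7.0, 8.5]
gripper_width: 0.4
gripper_force: 6.7
```

Call:
apply_moves --delta_pos '[[0.03,0.005,0],[0.06,0.01,0],[0.09,0.015,0],[0.12,0.02,0],[0.12,0.02,0]]' --rot '[[0,0,0],[0,0,0],[0,0,0],[0,0,0],[0,0,0]]' --hand '[0,0,0,0,0]'

```text
time_s: 11.83
ee_pos: [535.1, -75.4, 27.2]
ee_rot: [-180.0, -20.9, 9.9]
force: [-7.5, -3.7, 2.8]
gripper_width: 0.4
gripper_force: 3.8
```

```bash
python3 st.py; python3 st.py
```

```text
tcp uv [-277.5  -73.5] z 27.2 F uv [-7.3 -2.3] rpy [180.  -20.9   9.9] t 11.8833 q4,5 [28. 18.]
psu_push_left 0.7 [-268.2   88.5]
psu_push_right 0.94 [-261.5  -73.2]
yaw rel 2.3 mid [-264.8    7.6]
tcp uv [-277.5  -73.4] z 27.2 F uv [-6.7 -3.8] rpy [180.  -20.9   9.9] t 12.0333 q4,5 [28. 18.]
psu_push_left 0.62 [-262.9   77.1]
psu_push_right 0.62 [-266.5  -62.7]
yaw rel -1.5 mid [-264.7    7.2]
```

Call:
apply_moves --delta_pos '[[-0.2,-0.035,0],[-0.37,-0.065,0],[-0.47,0.57,0],[-0.47,0.57,0],[-0.47,0.57,0],[-0.47,0.57,0]]' --rot '[[0,0,0],[0,0,0],[0,0,0],[0,0,0],[0,0,0],[0,0,0]]' --hand '[0,0,0,0,0,0]'

```text
time_s: 12.63
ee_pos: [480.3, -5.5, 28.1]
ee_rot: [179.9, -21.1, 10.1]
force: [0.7, -0.2, 0.9]
gripper_width: 0.3
gripper_force: 0.0
```

Call:
apply_moves --delta_pos '[[-0.11,0.66,0],[-0.11,0.66,0],[-0.11,0.66,0],[-0.11,0.66,0],[-0.11,0.66,0]]' --rot '[[0,0,0],[0,0,0],[0,0,0],[0,0,0],[0,0,0]]' --hand '[0,0,0,0,0]'

```text
time_s: 13.05
ee_pos: [468.1, 72.8, 28.1]
ee_rot: [179.9, -21.2, 10.0]
force: [0.5, 0.3, -0.2]
gripper_width: 0.2
gripper_force: 0.0
```

```bash
python3 st.py; python3 st.py
```

```text
tcp uv [-318.8   83.1] z 28.1 F uv [0.5 0.4] rpy [179.9 -21.2   9.9] t 13.1 q4,5 [ 6. 10.]
psu_push_left 0.8 [-267.4   81. ]
psu_push_right 0.82 [-261.1  -74.9]
yaw rel 2.3 mid [-264.2    3.1]
tcp uv [-319.1   82.4] z 28.0 F uv [-0.2  0.5] rpy [179.9 -21.1   9.8] t 13.25 q4,5 [ 6. 10.]
psu_push_left 0.95 [-263.6   79. ]
```

Call:
apply_moves --delta_pos '[[0.25,0.042,0],[0.28,0.047,0],[0.31,0.053,0],[0.34,0.058,0],[0.38,0.064,0],[0.41,0.07,0],[0.44,0.075,0],[0.48,0.08,0],[0.51,0.086,0],[0.54,0.092,0]]' --rot '[[0,0,0],[0,0,0],[0,0,0],[0,0,0],[0,0,0],[0,0,0],[0,0,0],[0,0,0],[0,0,0],[0,0,0]]' --hand '[0,0,0,0,0,0,0,0,0,0]'

```text
time_s: 14.18
ee_pos: [525.5, 83.0, 25.4]
ee_rot: [-180.0, -20.4, 9.9]
force: [-12.8, 1.9, 7.2]
gripper_width: 0.4
gripper_force: 6.4
```

```bash
python3 st.py; python3 st.py
```

```text
tcp uv [-259.3   84.3] z 25.6 F uv [-7.6  3.7] rpy [-180.   -20.5    9.9] t 14.2333 q4,5 [ 4. 14.]
psu_push_left 0.93 [-247.    84.2]
psu_push_right 0.69 [-256.8  -64.9]
yaw rel -3.7 mid [-251.9    9.7]
tcp uv [-259.3   84.2] z 25.6 F uv [-8.2  4. ] rpy [-180.   -20.5    9.9] t 14.3833 q4,5 [ 4. 14.]
psu_push_left 0.79 [-239.3   78.6]
psu_push_right 0.69 [-253.9  -73.4]
yaw rel -5.5 mid [-246.6    2.6]
```

Call:
apply_moves --delta_pos '[[-0.25,-0.04,0],[-0.4,-0.07,0],[-0.29,-0.73,0],[-0.29,-0.73,0],[-0.29,-0.73,0],[-0.29,-0.73,0],[-0.29,-0.73,0]]' --rot '[[0,0,0],[0,0,0],[0,0,0],[0,0,0],[0,0,0],[0,0,0],[0,0,0]]' --hand '[0,0,0,0,0,0,0]'

```text
time_s: 15.07
ee_pos: [497.2, -5.4, 28.0]
ee_rot: [180.0, -21.1, 9.7]
force: [-0.8, -0.7, 0.7]
gripper_width: 0.5
gripper_force: 0.0
```

Call:
apply_moves --delta_pos '[[0.1,-0.62,0],[0.1,-0.62,0],[0.1,-0.62,0],[0.1,-0.62,0]]' --rot '[[0,0,0],[0,0,0],[0,0,0],[0,0,0]]' --hand '[0,0,0,0]'

```text
time_s: 15.4
ee_pos: [509.3, -79.0, 27.8]
ee_rot: [180.0, -21.1, 9.7]
force: [-0.8, 0.3, -0.3]
gripper_width: 0.5
gripper_force: 0.0
```

```bash
python3 st.py; python3 st.py
```

```text
tcp uv [-304.   -71.4] z 27.5 F uv [0.1 0.9] rpy [-180.   -21.     9.8] t 15.45 q4,5 [32. 17.]
psu_push_left 0.75 [-244.6   84.3]
psu_push_right 0.7 [-260.2  -61.8]
yaw rel -6.1 mid [-252.4   11.2]
tcp uv [-303.9  -70.5] z 27.6 F uv [-0.5  0.2] rpy [180. -21.  10.] t 15.6 q4,5 [32. 17.]
psu_push_left 0.82 [-240.9   84.4]
psu_push_right 0.58 [-259.7  -68.8]
yaw rel -7.0 mid [-250.3    7.8]
```

Call:
apply_moves --delta_pos '[[0.22,0.035,0],[0.25,0.04,0],[0.28,0.045,0],[0.31,0.05,0],[0.34,0.055,0],[0.38,0.062,0],[0.42,0.069,0],[0.46,0.076,0],[0.5,0.083,0],[0.54,0.09,0]]' --rot '[[0,0,0],[0,0,0],[0,0,0],[0,0,0],[0,0,0],[0,0,0],[0,0,0],[0,0,0],[0,0,0],[0,0,0]]' --hand '[0,0,0,0,0,0,0,0,0,0]'

```text
time_s: 16.53
ee_pos: [570.0, -67.6, 26.5]
ee_rot: [-179.9, -20.7, 9.9]
force: [-10.3, -5.9, 6.5]
gripper_width: 0.6
gripper_force: 5.8
```

```bash
python3 st.py; python3 st.py
```

```text
tcp uv [-240.5  -71.7] z 26.7 F uv [-7.1 -2.4] rpy [-179.9  -20.8    9.9] t 16.5833 q4,5 [24. 20.]
psu_push_left 0.66 [-236.4   85.7]
psu_push_right 0.66 [-228.3   80.9]
yaw rel 59.1 mid [-232.4   83.3]
tcp uv [-240.6  -71.7] z 26.7 F uv [-5.8 -2.4] rpy [-179.9  -20.8    9.9] t 16.7333 q4,5 [24. 20.]
psu_push_left 0.6 [-232.6   73.5]
psu_push_right 0.66 [-229.6  -69.1]
yaw rel 1.2 mid [-231.1    2.2]
```

Call:
apply_moves --delta_pos '[[-0.2,-0.035,0],[-0.37,-0.065,0],[-0.48,0.6,0],[-0.48,0.6,0],[-0.48,0.6,0],[-0.48,0.6,0]]' --rot '[[0,0,0],[0,0,0],[0,0,0],[0,0,0],[0,0,0],[0,0,0]]' --hand '[0,0,0,0,0,0]'

```text
time_s: 17.33
ee_pos: [515.1, 6.1, 27.7]
ee_rot: [180.0, -21.0, 10.1]
force: [-0.3, -0.1, 0.2]
gripper_width: 0.2
gripper_force: 0.0
```

Call:
apply_moves --delta_pos '[[-0.1,0.6,0],[-0.1,0.6,0],[-0.1,0.6,0],[-0.1,0.6,0],[-0.1,0.6,0]]' --rot '[[0,0,0],[0,0,0],[0,0,0],[0,0,0],[0,0,0]]' --hand '[0,0,0,0,0]'

```text
time_s: 17.75
ee_pos: [504.8, 75.9, 27.9]
ee_rot: [179.9, -21.1, 9.9]
force: [-0.4, -0.6, -0.6]
gripper_width: 0.6
gripper_force: 0.0
```

```bash
python3 st.py; python3 st.py
```

```text
tcp uv [-282.    80.4] z 28.0 F uv [-0.4 -0.8] rpy [179.9 -21.1   9.8] t 17.8 q4,5 [ 5. 12.]
psu_push_left 0.61 [-229.    78.6]
psu_push_right 0.57 [-229.8  -68.8]
yaw rel -0.3 mid [-229.4    4.9]
tcp uv [-282.   80.] z 28.0 F uv [-0.   0.5] rpy [179.9 -21.1   9.8] t 17.95 q4,5 [ 5. 12.]
psu_push_left 0.86 [-227.4   84.1]
psu_push_right 0.6 [-228.9  -66.6]
yaw rel -0.5 mid [-228.1    8.8]
```

Call:
apply_moves --delta_pos '[[0.22,0.055,0],[0.25,0.06,0],[0.28,0.065,0],[0.31,0.07,0],[0.34,0.075,0],[0.38,0.08,0],[0.42,0.087,0],[0.46,0.094,0],[0.5,0.1,0],[0.54,0.107,0]]' --rot '[[0,0,0],[0,0,0],[0,0,0],[0,0,0],[0,0,0],[0,0,0],[0,0,0],[0,0,0],[0,0,0],[0,0,0]]' --hand '[0,0,0,0,0,0,0,0,0,0]'

```text
time_s: 18.88
ee_pos: [562.2, 88.8, 25.1]
ee_rot: [-180.0, -20.3, 9.9]
force: [-13.4, 2.4, 6.4]
gripper_width: 0.3
gripper_force: 6.2
```

```bash
python3 st.py; python3 st.py; python3 -c "
from h import *
p=viewer.grab_frame('top');b=cv2.resize(p['pixels'][100:270,130:400],None,fx=2.9,fy=2.9,interpolation=cv2.INTER_CUBIC);cv2.imwrite('pics/c5.png',b[:,:,::-1])"
```

```text
tcp uv [-221.5   83.8] z 25.5 F uv [-6.7  3.3] rpy [-180.   -20.5    9.9] t 18.9333 q4,5 [ 3. 17.]
psu_push_left 0.76 [-211.3   88.1]
psu_push_right 0.26 [-108.8  302.8]
yaw rel 154.5 mid [-160.   195.5]
tcp uv [-221.5   83.6] z 25.4 F uv [-5.7  3.8] rpy [-180.   -20.5    9.9] t 19.0833 q4,5 [ 3. 16.]
psu_push_left 0.62 [-201.7   86.4]
psu_push_right 0.62 [-206.9  -70.9]
yaw rel -1.9 mid [-204.3    7.8]
```

View pics/c5.png

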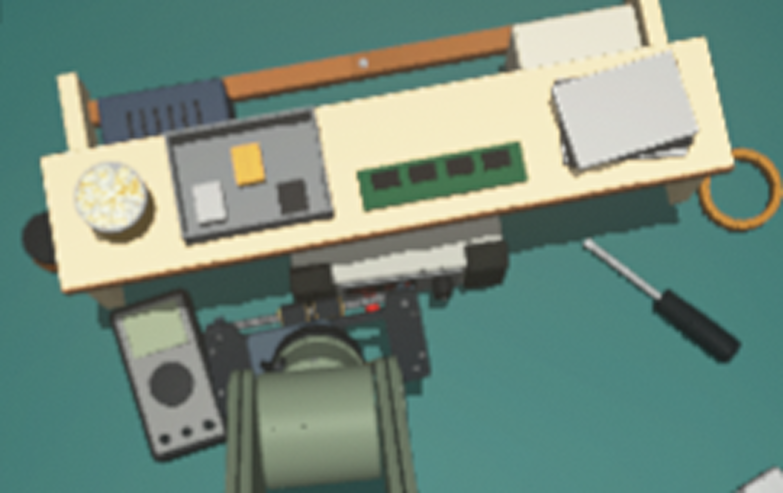

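The crop shows the supply lying nearly square to the ledge, with its front guards just in front of it at about (315,280) and (487,262). The neighbours and the items on the mat are undisturbed. Next I'll push the right guard with a bit more lean.

Call:
apply_moves --delta_pos '[[-0.2,-0.035,0],[-0.37,-0.06,0],[-0.26,-0.7,0],[-0.26,-0.7,0],[-0.26,-0.7,0],[-0.26,-0.7,0],[-0.26,-0.7,0]]' --rot '[[0,0,0],[0,0,0],[0,0,0],[0,0,0],[0,0,0],[0,0,0],[0,0,0]]' --hand '[0,0,0,0,0,0,0]'

```text
time_s: 19.82
ee_pos: [537.5, 4.5, 27.7]
ee_rot: [180.0, -21.1, 9.8]
force: [0.2, -0.2, 0.0]
gripper_width: 0.7
gripper_force: 0.0
```

Call:
apply_moves --delta_pos '[[0.11,-0.64,0],[0.11,-0.64,0],[0.11,-0.64,0],[0.11,-0.64,0],[0.11,-0.64,0]]' --rot '[[0.01,-0.05,0],[0.01,-0.05,0],[0.01,-0.05,0],[0.01,-0.05,0],[0.01,-0.05,0]]' --hand '[0,0,0,0,0]'

```text
time_s: 20.23
ee_pos: [551.9, -73.8, 27.9]
ee_rot: [180.0, -25.5, 9.7]
force: [-0.6, -0.1, 0.1]
gripper_width: 0.6
gripper_force: 0.0
```

```bash
python3 st.py; python3 st.py
```

```text
tcp uv [-261.1  -72.9] z 27.7 F uv [-0.6  0.8] rpy [-179.9  -25.5    9.7] t 20.2833 q4,5 [47. 14.]
psu_push_left 0.63 [-206.5   84.9]
psu_push_right 0.86 [-218.6  -69.1]
yaw rel -4.5 mid [-212.6    7.9]
tcp uv [-261.1  -71. ] z 27.7 F uv [ 0.1 -0.3] rpy [-179.9  -25.4    9.9] t 20.4333 q4,5 [47. 14.]
psu_push_left 0.87 [-207.4   89. ]
psu_push_right 0.66 [-211.7  -67.8]
yaw rel -1.6 mid [-209.5   10.6]
```

Call:
apply_moves --delta_pos '[[0.16,0.026,-0.02],[0.19,0.03,-0.02],[0.22,0.035,-0.02],[0.25,0.04,-0.02],[0.28,0.045,-0.02],[0.32,0.053,-0.02],[0.36,0.06,-0.02],[0.4,0.067,-0.02],[0.44,0.074,-0.02],[0.47,0.08,-0.02]]' --rot '[[0,0,0],[0,0,0],[0,0,0],[0,0,0],[0,0,0],[0,0,0],[0,0,0],[0,0,0],[0,0,0],[0,0,0]]' --hand '[0,0,0,0,0,0,0,0,0,0]'

```text
time_s: 21.37
ee_pos: [605.4, -62.6, 24.8]
ee_rot: [-179.9, -25.3, 9.8]
force: [-9.7, -6.5, 6.6]
gripper_width: 0.3
gripper_force: 5.8
```

```bash
python3 st.py; python3 st.py
```

```text
tcp uv [-205.4  -72.7] z 24.9 F uv [-8.  -3.4] rpy [-179.9  -25.3    9.8] t 21.4167 q4,5 [37. 16.]
psu_push_left 0.79 [-192.6   76.6]
psu_push_right 0.91 [-185.   -70.6]
yaw rel 3.0 mid [-188.8    3. ]
tcp uv [-205.5  -72.6] z 24.9 F uv [-6.2 -3. ] rpy [-179.9  -25.4    9.8] t 21.5667 q4,5 [37. 16.]
psu_push_right 0.65 [-191.1  -70.2]
```

Call:
apply_moves --delta_pos '[[-0.2,-0.035,0],[-0.33,-0.055,0],[-0.43,0.6,0],[-0.43,0.6,0],[-0.43,0.6,0],[-0.43,0.6,0]]' --rot '[[0,0,0],[0,0,0],[0,0,0],[0,0,0],[0,0,0],[0,0,0]]' --hand '[0,0,0,0,0,0]'

```text
time_s: 22.17
ee_pos: [555.5, 11.6, 25.6]
ee_rot: [-179.9, -25.5, 10.0]
force: [-0.0, 0.1, 1.1]
gripper_width: 0.5
gripper_force: 0.0
```

Call:
apply_moves --delta_pos '[[-0.1,0.62,0],[-0.1,0.62,0],[-0.1,0.62,0],[-0.1,0.62,0],[-0.1,0.62,0],[-0.1,0.62,0]]' --rot '[[0,0,0],[0,0,0],[0,0,0],[0,0,0],[0,0,0],[0,0,0]]' --hand '[0,0,0,0,0,0]'

```text
time_s: 22.67
ee_pos: [544.7, 83.8, 25.7]
ee_rot: [-179.9, -25.5, 9.8]
force: [0.1, -0.4, 0.1]
gripper_width: 0.6
gripper_force: 0.0
```

```bash
python3 st.py; python3 st.py
```

```text
tcp uv [-241.4   81.5] z 25.7 F uv [-0.6  0.6] rpy [-179.9  -25.5    9.8] t 22.7167 q4,5 [12.  7.]
psu_push_left 0.97 [-200.4   84.9]
psu_push_right 0.73 [-194.   -68.3]
yaw rel 2.4 mid [-197.2    8.3]
tcp uv [-241.6   81.4] z 25.6 F uv [-0.5 -0.5] rpy [-179.9  -25.5    9.7] t 22.8667 q4,5 [12.  7.]
psu_push_left 0.77 [-193.2   84.6]
psu_push_right 0.66 [-196.7  -63.8]
yaw rel -1.3 mid [-195.    10.4]
```

Call:
apply_moves --delta_pos '[[0.17,0.03,0],[0.2,0.035,0],[0.23,0.04,0],[0.26,0.045,0],[0.29,0.05,0],[0.33,0.056,0],[0.37,0.063,0],[0.41,0.07,0],[0.45,0.077,0]]' --rot '[[0,0,0],[0,0,0],[0,0,0],[0,0,0],[0,0,0],[0,0,0],[0,0,0],[0,0,0],[0,0,0]]' --hand '[0,0,0,0,0,0,0,0,0]'

```text
time_s: 23.72
ee_pos: [591.6, 93.6, 23.0]
ee_rot: [-179.8, -24.8, 9.9]
force: [-13.3, 2.5, 8.3]
gripper_width: 0.6
gripper_force: 6.8
```

```bash
python3 st.py; python3 st.py
```

```text
tcp uv [-191.8   83.6] z 23.3 F uv [-6.3  3.2] rpy [-179.9  -24.9    9.9] t 23.7667 q4,5 [ 7. 11.]
psu_push_left 0.92 [-173.7   87.5]
psu_push_right 0.74 [-186.3  -70.6]
yaw rel -4.6 mid [-180.     8.5]
tcp uv [-191.8   83.5] z 23.2 F uv [-6.7  3.6] rpy [-179.9  -24.9    9.9] t 23.9167 q4,5 [ 7. 11.]
psu_push_left 0.86 [-174.1   79.4]
psu_push_right 0.79 [-192.4  -62.5]
yaw rel -7.3 mid [-183.3    8.5]
```

Call:
apply_moves --delta_pos '[[-0.2,-0.035,0],[-0.33,-0.055,0],[-0.23,-0.67,0],[-0.23,-0.67,0],[-0.23,-0.67,0],[-0.23,-0.67,0],[-0.23,-0.67,0]]' --rot '[[0,0,0],[0,0,0],[0,0,0],[0,0,0],[0,0,0],[0,0,0],[0,0,0]]' --hand '[0,0,0,0,0,0,0]'

```text
time_s: 24.6
ee_pos: [570.4, 11.8, 25.5]
ee_rot: [-179.9, -25.5, 9.6]
force: [-1.0, -0.4, -0.3]
gripper_width: 0.5
gripper_force: 0.0
```

Call:
apply_moves --delta_pos '[[0.11,-0.63,0],[0.11,-0.63,0],[0.11,-0.63,0],[0.11,-0.63,0],[0.11,-0.63,0]]' --rot '[[0,0,0],[0,0,0],[0,0,0],[0,0,0],[0,0,0]]' --hand '[0,0,0,0,0]'

```text
time_s: 25.02
ee_pos: [582.9, -61.4, 25.0]
ee_rot: [-179.9, -25.4, 9.8]
force: [-0.8, 0.6, 0.0]
gripper_width: 0.2
gripper_force: 0.0
```

```bash
python3 st.py; python3 st.py
```

```text
tcp uv [-228.   -67.2] z 25.1 F uv [0.8 0.3] rpy [-179.9  -25.4    9.9] t 25.0667 q4,5 [41. 15.]
psu_push_left 0.71 [-171.5   80.3]
psu_push_right 0.71 [-188.6  -65.1]
yaw rel -6.7 mid [-180.     7.6]
tcp uv [-227.5  -67.3] z 25.4 F uv [0.  0.8] rpy [-179.9  -25.4    9.9] t 25.2167 q4,5 [41. 15.]
psu_push_left 0.72 [-176.3   80.6]
psu_push_right 0.8 [-180.8  -62.6]
yaw rel -1.8 mid [-178.6    9. ]
```

Call:
apply_moves --delta_pos '[[0.14,0.01,0],[0.17,0.015,0],[0.2,0.02,0],[0.23,0.025,0],[0.26,0.03,0],[0.29,0.035,0],[0.32,0.04,0],[0.35,0.045,0],[0.37,0.05,0]]' --rot '[[0,0,0],[0,0,0],[0,0,0],[0,0,0],[0,0,0],[0,0,0],[0,0,0],[0,0,0],[0,0,0]]' --hand '[0,0,0,0,0,0,0,0,0]'

```text
time_s: 26.07
ee_pos: [625.6, -57.0, 24.8]
ee_rot: [-179.9, -25.3, 9.8]
force: [-11.3, -6.5, 7.4]
gripper_width: 0.5
gripper_force: 6.0
```

```bash
python3 st.py; python3 st.py
```

```text
tcp uv [-184.6  -70.5] z 24.9 F uv [-10.   -3.5] rpy [-179.9  -25.3    9.8] t 26.1167 q4,5 [33. 16.]
psu_push_left 0.81 [-161.8   77.5]
psu_push_right 0.66 [-171.6  -68.1]
yaw rel -3.8 mid [-166.7    4.7]
tcp uv [-184.7  -70.5] z 24.9 F uv [-7.8 -4.2] rpy [-179.9  -25.3    9.8] t 26.2667 q4,5 [33. 16.]
psu_push_left 0.78 [-173.8   79.9]
psu_push_right 0.86 [-168.   -62.1]
yaw rel 2.3 mid [-170.9    8.9]
```

Call:
apply_moves --delta_pos '[[-0.2,-0.035,0],[-0.33,-0.055,0],[-0.43,0.58,0],[-0.43,0.58,0],[-0.43,0.58,0],[-0.43,0.58,0]]' --rot '[[0,0,0],[0,0,0],[0,0,0],[0,0,0],[0,0,0],[0,0,0]]' --hand '[0,0,0,0,0,0]'

```text
time_s: 26.87
ee_pos: [576.1, 14.6, 25.6]
ee_rot: [-179.9, -25.5, 10.0]
force: [0.3, -0.4, -0.0]
gripper_width: 0.5
gripper_force: 0.0
```

Call:
apply_moves --delta_pos '[[-0.1,0.62,0],[-0.1,0.62,0],[-0.1,0.62,0],[-0.1,0.62,0],[-0.1,0.62,0],[0.1,0.655,0]]' --rot '[[0,0,0],[0,0,0],[0,0,0],[0,0,0],[0,0,0],[0,0,0]]' --hand '[0,0,0,0,0,0]'

```text
time_s: 27.37
ee_pos: [584.1, 90.2, 23.9]
ee_rot: [-179.9, -25.1, 9.8]
force: [-1.1, 0.5, -0.5]
gripper_width: 0.6
gripper_force: 0.0
```

```bash
python3 st.py; python3 st.py
```

```text
tcp uv [-191.8   80.7] z 26.9 F uv [ 6.5 -0.5] rpy [-180.   -25.8    9.7] t 27.4167 q4,5 [ 8. 10.]
psu_push_left 0.67 [-166.5   79.9]
psu_push_right 0.92 [-171.4  -62.8]
yaw rel -2.0 mid [-168.9    8.6]
tcp uv [-196.6   81. ] z 25.4 F uv [ 0.5 -0.8] rpy [-179.9  -25.5    9.7] t 27.5667 q4,5 [ 8. 10.]
psu_push_left 0.68 [-167.7   80.7]
psu_push_right 0.65 [-173.1  -71.8]
yaw rel -2.0 mid [-170.4    4.4]
```

Call:
apply_moves --delta_pos '[[0.04,0.006,0],[0.06,0.01,0],[0.08,0.013,0],[0.1,0.017,0],[0.12,0.02,0],[0.14,0.024,0],[0.14,0.024,0]]' --rot '[[0,0,0],[0,0,0],[0,0,0],[0,0,0],[0,0,0],[0,0,0],[0,0,0]]' --hand '[0,0,0,0,0,0,0]'

```text
time_s: 28.25
ee_pos: [600.9, 94.4, 23.8]
ee_rot: [-179.9, -24.9, 9.8]
force: [-11.3, -0.7, 7.2]
gripper_width: 0.0
gripper_force: 5.8
```

```bash
python3 st.py
```

```text
tcp uv [-184.3   83. ] z 23.8 F uv [-11.    0.3] rpy [-179.9  -25.     9.8] t 28.3 q4,5 [ 7. 11.]
psu_push_left 0.95 [-161.5   85.1]
psu_push_right 0.94 [-171.1  -74.3]
yaw rel -3.4 mid [-166.3    5.4]
```

Call:
apply_moves --delta_pos '[[0.01,0.002,0],[0.02,0.004,0],[0.03,0.005,0],[0.04,0.007,0],[0.04,0.007,0]]' --rot '[[0,0,0],[0,0,0],[0,0,0],[0,0,0],[0,0,0]]' --hand '[0,0,0,0,0]'

```text
time_s: 28.82
ee_pos: [604.9, 95.7, 23.6]
ee_rot: [-179.9, -24.9, 9.9]
force: [-12.4, 0.6, 7.4]
gripper_width: 0.4
gripper_force: 6.5
```

Call:
apply_moves --delta_pos '[[0.01,0.002,0],[0.02,0.004,0],[0.03,0.005,0],[0.04,0.007,0],[0.04,0.007,0]]' --rot '[[0,0,0],[0,0,0],[0,0,0],[0,0,0],[0,0,0]]' --hand '[0,0,0,0,0]'

```text
time_s: 29.23
ee_pos: [609.7, 96.7, 23.4]
ee_rot: [-179.9, -24.9, 9.9]
force: [-11.8, 2.1, 6.9]
gripper_width: 0.6
gripper_force: 6.0
```

```bash
python3 st.py
```

```text
tcp uv [-175.1   83.7] z 23.4 F uv [-12.    4.5] rpy [-179.9  -24.9    9.9] t 29.2833 q4,5 [ 6. 12.]
psu_push_left 0.6 [-156.1   85.2]
psu_push_right 0.8 [-171.6  -65.2]
yaw rel -5.9 mid [-163.8   10. ]
```

Call:
apply_moves --delta_pos '[[0.01,0.002,0],[0.02,0.003,0],[0.03,0.005,0],[0.03,0.005,0]]' --rot '[[0,0,0],[0,0,0],[0,0,0],[0,0,0]]' --hand '[0,0,0,0]'

```text
time_s: 29.72
ee_pos: [611.2, 97.0, 22.9]
ee_rot: [-179.8, -24.6, 9.9]
force: [-19.1, -0.3, 12.8]
gripper_width: 0.5
gripper_force: 9.2
```

Call:
apply_moves --delta_pos '[[-0.1,-0.02,0],[-0.36,-0.06,0],[-0.26,-0.68,0],[-0.26,-0.68,0],[-0.26,-0.68,0],[-0.26,-0.68,0],[-0.26,-0.68,0]]' --rot '[[0,0,0],[0,0,0],[0,0,0],[0,0,0],[0,0,0],[0,0,0],[0,0,0]]' --hand '[0,0,0,0,0,0,0]'

```text
time_s: 30.3
ee_pos: [587.8, 14.3, 25.6]
ee_rot: [-179.9, -25.5, 9.7]
force: [-0.4, 1.2, -0.4]
gripper_width: 0.7
gripper_force: 0.0
```

Call:
apply_moves --delta_pos '[[0.11,-0.63,0],[0.11,-0.63,0],[0.11,-0.63,0],[0.11,-0.63,0],[0.26,-0.6,0],[0.26,-0.6,0]]' --rot '[[0,0,0],[0,0,0],[0,0,0],[0,0,0],[0,0,0],[0,0,0]]' --hand '[0,0,0,0,0,0]'

```text
time_s: 30.8
ee_pos: [620.6, -55.3, 26.0]
ee_rot: [180.0, -25.6, 10.0]
force: [1.0, -0.7, 0.6]
gripper_width: 0.8
gripper_force: 0.0
```

```bash
python3 st.py; python3 st.py
```

```text
tcp uv [-191.   -67.4] z 25.6 F uv [0.5 0.4] rpy [-180.   -25.5   10. ] t 30.85 q4,5 [34. 16.]
psu_push_left 0.86 [-159.6   82.1]
psu_push_right 0.69 [-167.1  -67.4]
yaw rel -2.9 mid [-163.4    7.4]
tcp uv [-192.9  -67.5] z 25.1 F uv [0.1 0.4] rpy [-179.9  -25.4    9.9] t 31.0 q4,5 [35. 16.]
psu_push_left 0.83 [-155.4   90.4]
psu_push_right 0.84 [-158.4  -73. ]
yaw rel -1.1 mid [-156.9    8.7]
```

Call:
apply_moves --delta_pos '[[0.04,-0.01,0],[0.06,-0.007,0],[0.08,-0.003,0],[0.1,0,0],[0.12,0.003,0],[0.12,0.003,0]]' --rot '[[0,0,0],[0,0,0],[0,0,0],[0,0,0],[0,0,0],[0,0,0]]' --hand '[0,0,0,0,0,0]'

```text
time_s: 31.6
ee_pos: [631.0, -56.5, 24.9]
ee_rot: [-179.9, -25.3, 9.8]
force: [-8.9, -2.6, 7.1]
gripper_width: 0.3
gripper_force: 4.7
```

Call:
apply_moves --delta_pos '[[0.01,0.002,0],[0.02,0.003,0],[0.03,0.005,0],[0.03,0.005,0]]' --rot '[[0,0,0],[0,0,0],[0,0,0],[0,0,0]]' --hand '[0,0,0,0]'

```text
time_s: 31.93
ee_pos: [632.9, -56.5, 24.6]
ee_rot: [-179.9, -25.2, 9.8]
force: [-16.1, -8.7, 11.0]
gripper_width: 0.5
gripper_force: 8.8
```

```bash
python3 st.py
```

```text
tcp uv [-177.9  -71.2] z 24.6 F uv [-17.2  -5.2] rpy [-179.9  -25.2    9.8] t 31.9833 q4,5 [32. 17.]
psu_push_left 0.67 [-14.1   9.5]
psu_push_right 0.7 [-164.4  -68.7]
yaw rel -62.5 mid [-89.2 -29.6]
```

Call:
apply_moves --delta_pos '[[0.01,0.002,0],[0.02,0.003,0],[0.02,0.003,0]]' --rot '[[0,0,0],[0,0,0],[0,0,0]]' --hand '[0,0,0]'

```text
time_s: 32.33
ee_pos: [635.4, -56.8, 24.6]
ee_rot: [-179.9, -25.2, 9.8]
force: [-17.0, -9.9, 10.7]
gripper_width: 0.5
gripper_force: 9.2
```

```bash
python3 st.py
```

```text
tcp uv [-175.5  -71.9] z 24.6 F uv [-18.4  -7.9] rpy [-179.9  -25.2    9.8] t 32.3833 q4,5 [31. 17.]
psu_push_left 0.76 [-159.6   89.5]
psu_push_right 0.84 [-158.2  -68.8]
yaw rel 0.5 mid [-158.9   10.4]
```

Call:
apply_moves --delta_pos '[[0.01,0.002,0],[0.02,0.003,0],[0.02,0.003,0]]' --rot '[[0,0,0],[0,0,0],[0,0,0]]' --hand '[0,0,0]'

```text
time_s: 32.73
ee_pos: [638.0, -57.0, 24.7]
ee_rot: [-180.0, -25.2, 9.8]
force: [-17.0, -12.9, 10.2]
gripper_width: 0.2
gripper_force: 9.3
```

Call:
apply_moves --delta_pos '[[0.01,0.002,0],[0.02,0.003,0],[0.02,0.003,0]]' --rot '[[0,0,0],[0,0,0],[0,0,0]]' --hand '[0,0,0]'

```text
time_s: 32.98
ee_pos: [638.9, -56.9, 24.5]
ee_rot: [-179.9, -25.1, 9.8]
force: [-23.8, -15.8, 14.6]
gripper_width: 0.5
gripper_force: 12.9
```

```bash
python3 st.py; python3 -c "
from h import *
p=viewer.grab_frame('scene');b=cv2.resize(p['pixels'][170:370,130:370],None,fx=3,fy=3,interpolation=cv2.INTER_CUBIC);cv2.imwrite('pics/c6.png',b[:,:,::-1])"
```

```text
tcp uv [-172.1  -72.5] z 24.5 F uv [-25.4 -11.1] rpy [-179.9  -25.1    9.8] t 33.0333 q4,5 [30. 17.]
psu_push_left 0.78 [-158.6   83.5]
```

View pics/c6.png

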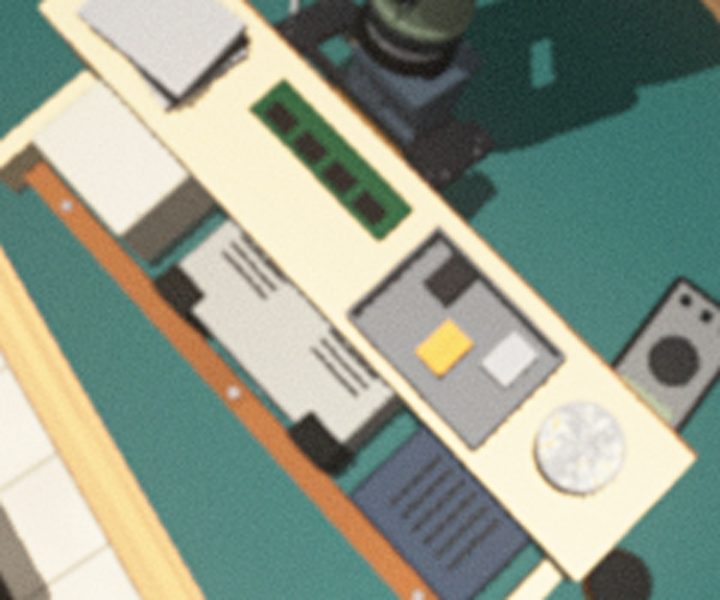

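The scene crop shows both rear guards at the batten, at (180,290) and (320,440), with clear gaps to both neighbours. Now I'll re-check the left guard by touch.

Call:
apply_moves --delta_pos '[[-0.1,-0.01,0],[-0.33,-0.05,0],[-0.43,0.58,0],[-0.43,0.58,0],[-0.43,0.58,0],[-0.43,0.58,0]]' --rot '[[0,0,0],[0,0,0],[0,0,0],[0,0,0],[0,0,0],[0,0,0]]' --hand '[0,0,0,0,0,0]'

```text
time_s: 33.68
ee_pos: [592.1, 16.3, 25.7]
ee_rot: [-180.0, -25.5, 10.0]
force: [-0.0, 0.2, -0.1]
gripper_width: 0.3
gripper_force: 0.0
```

Call:
apply_moves --delta_pos '[[-0.1,0.64,0],[-0.1,0.64,0],[-0.1,0.64,0],[-0.1,0.64,0],[-0.1,0.64,0],[0.04,0.665,0],[0.1,0.675,0],[0.1,0.675,0]]' --rot '[[0,0,0],[0,0,0],[0,0,0],[0,0,0],[0,0,0],[0,0,0],[0,0,0],[0,0,0]]' --hand '[0,0,0,0,0,0,0,0]'

```text
time_s: 34.35
ee_pos: [607.2, 94.9, 26.3]
ee_rot: [-179.9, -25.7, 9.7]
force: [0.4, 0.3, -0.2]
gripper_width: 0.2
gripper_force: 0.0
```

```bash
python3 st.py; python3 st.py
```

```text
tcp uv [-179.6   82.6] z 25.7 F uv [-0.7 -0.2] rpy [-179.9  -25.6    9.7] t 34.4 q4,5 [ 6. 11.]
psu_push_left 0.88 [-153.5   81.6]
psu_push_right 0.55 [-155.3  -74.1]
yaw rel -0.7 mid [-154.4    3.7]
tcp uv [-181.5   83.2] z 25.1 F uv [0.2 0.4] rpy [-179.9  -25.4    9.8] t 34.55 q4,5 [ 6. 11.]
psu_push_left 0.92 [-161.2   81.1]
psu_push_right 0.85 [-167.8  -74.1]
yaw rel -2.5 mid [-164.5    3.5]
```

Call:
apply_moves --delta_pos '[[0.02,0.003,0],[0.04,0.006,0],[0.05,0.008,0],[0.06,0.01,0],[0.07,0.012,0],[0.07,0.012,0]]' --rot '[[0,0,0],[0,0,0],[0,0,0],[0,0,0],[0,0,0],[0,0,0]]' --hand '[0,0,0,0,0,0]'

```text
time_s: 35.15
ee_pos: [611.1, 97.2, 24.9]
ee_rot: [-179.9, -25.3, 9.8]
force: [-4.2, -1.8, 3.8]
gripper_width: 0.5
gripper_force: 2.6
```

Call:
apply_moves --delta_pos '[[0.01,0.002,0],[0.02,0.003,0],[0.02,0.003,0]]' --rot '[[0,0,0],[0,0,0],[0,0,0]]' --hand '[0,0,0]'

```text
time_s: 35.4
ee_pos: [611.4, 97.4, 24.3]
ee_rot: [-179.9, -25.1, 9.8]
force: [-10.2, -2.3, 8.0]
gripper_width: 0.4
gripper_force: 5.5
```

```bash
python3 st.py
```

```text
tcp uv [-173.4   84.1] z 24.3 F uv [-10.8   0.3] rpy [-179.9  -25.1    9.8] t 35.45 q4,5 [ 6. 12.]
psu_push_right 0.64 [-156.3  -70.5]
```

Call:
apply_moves --delta_pos '[[0.01,0.002,0],[0.02,0.003,0],[0.03,0.005,0],[0.03,0.005,0]]' --rot '[[0,0,0],[0,0,0],[0,0,0],[0,0,0]]' --hand '[0,0,0,0]'

```text
time_s: 35.88
ee_pos: [611.7, 97.6, 23.3]
ee_rot: [-179.9, -24.7, 9.8]
force: [-19.9, -4.4, 14.2]
gripper_width: 0.4
gripper_force: 9.9
```

```bash
python3 st.py
```

```text
tcp uv [-173.    84.3] z 23.3 F uv [-19.5  -2.6] rpy [-179.9  -24.7    9.8] t 35.9333 q4,5 [ 6. 12.]
psu_push_right 0.92 [-154.1  -68.8]
```

Call:
apply_moves --delta_pos '[[-0.1,-0.02,0],[-0.36,-0.06,0],[-0.26,-0.68,0],[-0.26,-0.68,0],[-0.26,-0.68,0],[-0.26,-0.68,0],[-0.26,-0.68,0]]' --rot '[[0,0,0],[0,0,0],[0,0,0],[0,0,0],[0,0,0],[0,0,0],[0,0,0]]' --hand '[0,0,0,0,0,0,0]'

```text
time_s: 36.62
ee_pos: [587.9, 15.6, 25.7]
ee_rot: [-179.9, -25.5, 9.7]
force: [0.2, 0.1, 0.0]
gripper_width: 0.5
gripper_force: 0.0
```

Call:
apply_moves --delta_pos '[[0.11,-0.64,0],[0.11,-0.64,0],[0.11,-0.64,0],[0.11,-0.64,0],[0.26,-0.615,0],[0.34,-0.6,0],[0.34,-0.6,0]]' --rot '[[0,0,0],[0,0,0],[0,0,0],[0,0,0],[0,0,0],[0,0,0],[0,0,0]]' --hand '[0,0,0,0,0,0,0]'

```text
time_s: 37.2
ee_pos: [629.8, -53.4, 25.8]
ee_rot: [-180.0, -25.6, 10.0]
force: [-0.9, 0.0, -0.6]
gripper_width: 0.5
gripper_force: 0.0
```

```bash
python3 st.py; python3 st.py
```

```text
tcp uv [-181.9  -67.3] z 25.3 F uv [-0.3  0.5] rpy [-179.9  -25.5   10. ] t 37.25 q4,5 [33. 16.]
psu_push_left 0.75 [-156.2   80.2]
psu_push_right 0.96 [-158.8  -66.3]
yaw rel -1.0 mid [-157.5    7. ]
tcp uv [-183.3  -67.8] z 25.0 F uv [-0.2  0.5] rpy [-179.9  -25.4    9.9] t 37.4 q4,5 [33. 16.]
psu_push_left 0.78 [-153.4   86.8]
psu_push_right 0.93 [-160.2  -66.8]
yaw rel -2.6 mid [-156.8   10. ]
```

Call:
apply_moves --delta_pos '[[0.03,-0.01,0],[0.06,-0.005,0],[0.07,-0.003,0],[0.08,-0.001,0],[0.09,0,0],[0.1,0.002,0],[0.1,0.002,0]]' --rot '[[0,0,0],[0,0,0],[0,0,0],[0,0,0],[0,0,0],[0,0,0],[0,0,0]]' --hand '[0,0,0,0,0,0,0]'

```text
time_s: 38.08
ee_pos: [638.0, -55.4, 25.1]
ee_rot: [-179.9, -25.3, 9.8]
force: [-10.5, -4.0, 7.0]
gripper_width: 0.2
gripper_force: 5.4
```

Call:
apply_moves --delta_pos '[[0.01,0.002,0],[0.02,0.003,0],[0.02,0.003,0]]' --rot '[[0,0,0],[0,0,0],[0,0,0]]' --hand '[0,0,0]'

```text
time_s: 38.33
ee_pos: [638.4, -55.2, 24.8]
ee_rot: [-179.8, -25.2, 9.8]
force: [-18.8, -7.9, 13.0]
gripper_width: 0.3
gripper_force: 9.8
```

Call:
apply_moves --delta_pos '[[0.01,0.002,0],[0.02,0.003,0],[0.02,0.003,0]]' --rot '[[0,0,0],[0,0,0],[0,0,0]]' --hand '[0,0,0]'

```text
time_s: 38.58
ee_pos: [638.5, -54.8, 24.3]
ee_rot: [-179.7, -25.0, 9.8]
force: [-27.3, -10.9, 20.3]
gripper_width: 0.2
gripper_force: 13.9
```

```bash
python3 st.py
```

```text
tcp uv [-172.   -70.5] z 24.2 F uv [-27.8  -5.9] rpy [-179.7  -25.     9.8] t 38.6333 q4,5 [30. 17.]
psu_push_left 0.58 [-157.    83.3]
```

Call:
apply_moves --delta_pos '[[-0.15,-0.025,0],[-0.4,-0.07,0],[-0.8,-0.14,0.2],[-0.9,-0.16,0.5],[-0.9,-0.16,0.9],[-0.9,-0.16,0.9],[-0.9,-0.16,0.9]]' --rot '[[0,0,0],[0,0,0],[0,0,0],[0,0,0],[0,0,0],[0,0,0],[0,0,0]]' --hand '[0,0,0,0,0,0,0]'

```text
time_s: 39.32
ee_pos: [539.4, -74.7, 138.5]
ee_rot: [179.8, -26.0, 9.9]
force: [0.6, 0.8, -0.7]
gripper_width: 0.4
gripper_force: 0.0
```

```bash
python3 st.py; python3 -c "
from st import *
p=viewer.grab_frame('scene');b=cv2.resize(p['pixels'][210:340,160:290],None,fx=4.5,fy=4.5,interpolation=cv2.INTER_CUBIC)
L={'t':[(-160,95,95),(-160,-95,95),(0,95,95),(0,-95,95)]}['t']
X=np.array([np.r_[v[:2]+Rm.T@np.array(l[:2]),l[2]] for l in L])
for q in proj(p,X): cv2.circle(b,tuple(int(a) for a in (q-[160,210])*4.5),3,(255,0,255),-1)
print(proj(p,X)); cv2.imwrite('pics/c7.png',b[:,:,::-1])"
```

```text
tcp uv [-274.3  -72.5] z 135.8 F uv [ 0.  -0.2] rpy [179.9 -25.7   9.9] t 39.3667 q4,5 [23. 29.]
psu_push_left 0.92 [-161.8   78.8]
psu_push_right 0.56 [-162.8  -69.2]
yaw rel -0.4 mid [-162.3    4.8]
[[288.07775323 274.36643905]
 [231.06807068 215.53399633]
 [234.35108524 325.58847273]
 [177.76713567 262.46336672]]
```

View pics/c7.png

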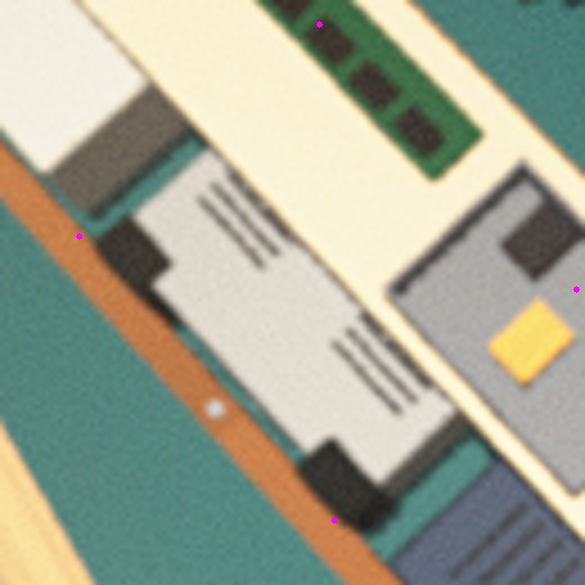

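```bash
python3 -c "
from st import *
p=viewer.grab_frame('scene');f=lambda a,z:uv(onz(p,np.array(a)/4.5+[160,210],z)).round(1)
print('rr',f((97,250),95),'rl',f((362,532),95),'screw',f((215,408),20),'frontmost left edge of case',f((385,485),95),f((463,412),95))
t=viewer.grab_frame('top');b=cv2.resize(t['pixels'][100:200,180:340],None,fx=5,fy=5,interpolation=cv2.INTER_CUBIC);cv2.imwrite('pics/c8.png',b[:,:,::-1])
im=p['pixels'].astype(int);h=cv2.cvtColor(p['pixels'],cv2.COLOR_RGB2HSV)
M=((h[...,0]<16)&(h[...,1]>110)&(h[...,2]>110));
for vv in range(-110,120,10):
    # scan u at z=20, find span of orange
    us=np.arange(-25,30,.5);X=np.array([np.r_[v[:2]+Rm.T@np.array([u,vv]),20] for u in us]);q=proj(p,X)
    s=np.array([M[int(round(a[1])),int(round(a[0]))] for a in q]);print(vv,us[s][[0,-1]] if s.any() else None,end='; ')
"
```

```text
rr [ -1.7 -83.7] rl [ -5.8 108.1] screw [9.7 0.4] frontmost left edge of case [-28.4  99.5] [-78.9 100. ]
-110 [ 1.5 20. ]; -100 [ 0.5 19. ]; -90 [ 1. 18.]; -80 [ 1.5 20. ]; -70 [ 1. 19.]; -60 [-0.5 18. ]; -50 [-1. 20.]; -40 [ 0.5 19. ]; -30 [ 0.  18.5]; -20 [ 0.  17.5]; -10 [ 0. 20.]; 0 [ 1. 19.]; 10 [ 0.5 18.5]; 20 [-0.5 18.5]; 30 [-1. 18.]; 40 [-1.5 20. ]; 50 [ 1.  19.5]; 60 [ 0.5 19. ]; 70 [ 0.5 19. ]; 80 [ 0. 18.]; 90 [-0.5 17.5]; 100 [-1.  17.5]; 110 [ 0.5 19. ];
```

View pics/c8.png

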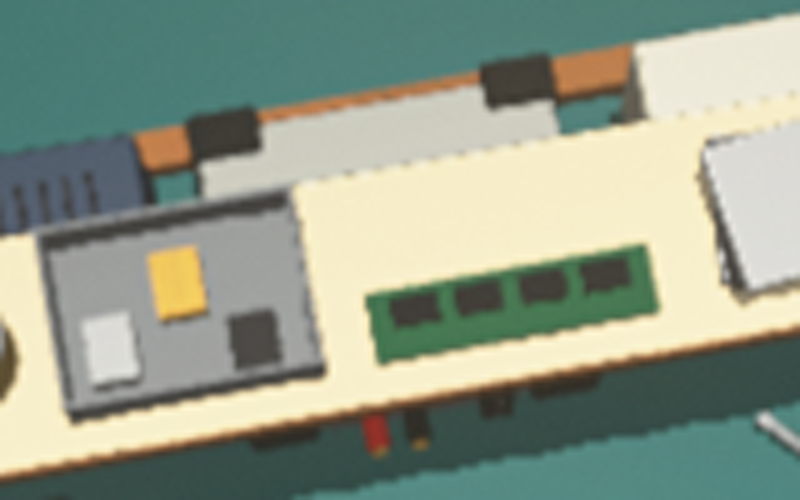

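The top crop shows both rear guards overlapping the batten, with air gaps on both sides of about 20 mm on the left and 38 mm on the right. That puts the supply about 9–12 mm left of the middle line, within the 20 mm limit. Both guards stayed put under 20–28 N pushes, so they are seated against the batten.

```bash
python3 -c "
from workcell import env
print(env.job_done())"
```

```text
the job is handed in; nothing more can be done
None
```

I handed the job in with both rear guards of the power supply firm against the batten. By the camera it stands about 9–12 mm left of the bay's middle line (limit 20 mm), and no verdict came back.

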